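Snap the puller case shut and hand over the steel drift in its tube

TASK

The puller kit is going out to a fitter with its steel press drift, which is in one of the two black screw-cap tubes standing beside the case; the other tube holds a lighter aluminium drift. Press the open case lid down until it snaps fully shut, then lift the tubes in turn to feel which is the heavier, stand the lighter one gently upright on the bench again, and leave the other tools where they lie. Finish holding the heavier tube upright and still, about a hand's breadth above the middle of the closed lid, for the fitter to take: the program ends while still holding it.

Things in the scene. Friction and masses are not known exactly. Their poses are not given: they have to be found in the camera images.
- case_lid (a joint): Opening angle of the case's hinged lid, rad: 0 shut, 1.75 wide open. Starts ajar at 0.45 to 1.0; the stiff hinge stays where left (0.5 to 2 N at the front edge moves it down). Two sprung catches on the front edge stop it about 0.05 short of shut; some 8 N straight down at the front edge pushes it past them with a snap, and it then stays at 0 to 0.01.
- case: Grey plastic tool case, fixed to the bench: 220 mm front to back (its x), 320 mm wide (its y), base 70 mm high, 94 mm with the lid shut. Black handle standing out 20 mm in front; catch tongues 9 mm out at the lid's front edge, 100 mm either side of the middle. Origin: centre of its underside; x points from the front (towards the robot) to the hinge at the back.
- lid_hinge (a point): Middle of the lid's hinge line, on the back edge of the case, 70 mm above the bench. The hinge line is parallel to the case's y axis. The point's axes turn with the lid and equal the case's when it is shut.
- lid_front (a point): Place to press: on the lid's flat outer face, 5 mm in from the middle of its front edge. It moves with the lid; in the lid's own axes it lies 215 mm in front of the hinge line (towards -x) and 24 mm above it. The outer face is square to the lid's z axis.
- lid_middle (a point): Middle of the shut lid's top face: fixed to the case, 94 mm above the bench (it does not move with the lid); its z points up. The heavier tube is held over this point.
- tin: Steel tin, 66 mm diameter, 110 mm high, standing beyond the tubes; origin at the centre of its underside. Leave it alone.
- spanner: Steel spanner lying flat, 220 mm long, right of and beyond the tubes; origin about the middle of its underside. Leave it alone.
- hammer: Hammer lying flat, 300 mm long, on the left of the case; origin about the middle of its underside. Leave it alone.
- grinder: Cordless angle grinder resting on its disc guard and battery, about 300 mm long and 100 mm high, on the left of the case; origin under the disc's centre. Leave it alone.
- tube_a: One of two black plastic screw-cap tool tubes standing upright on the bench, right of the case: 100 mm high, 42 mm diameter, with a ribbed cap 46 mm across on the top 20 mm and a thin 46 mm foot. Origin: centre of its underside, z up. The two look alike, a drift inside with 2 mm of play; total 0.18 to 0.5 kg, the heavier about 2 to 2.7 times the lighter. Which one it is changes.
- tube_b: The other tube, of the same look and size, at least 110 mm from the first, centre to centre. Origin at the centre of its underside.
There are look-alikes about, which are no part of the job. Leave any purple look-alike of the tube_b alone. Leave any yellow look-alike of the tube_a alone.

How it is judged:
By the outcome, as a careful person would: the job done as asked, in the order asked, and still so for the second after the job is handed in, while the arm keeps its last pose, push and grip.
It also fails if it takes over 72 s, if anything falls off the work surface, if the arm or the gripper's body presses on something with over 40 N, if the wrist force passes 120 N, or if a joint passes its speed limit or range.

ROBOT

A 7-joint arm with a two-finger parallel gripper is mounted at the origin on the work surface. World frame = base frame: x ahead of the robot, y to its left, z up, the work surface at z = 0. Lengths are in m, angles in rad, forces in N, time in s.
With the tool pointing down it reaches from about 0.425 to 0.875 m from the base axis. Payload 4.7 kg.
Tool frame: the origin (TCP) lies at the very end of the fingers, on their centre line; the grasp point (between the pads) lies ctrl.pinch_z behind it (ctrl.pinch_z is the distance from the TCP to the grasp point, in m); x points along the fingers, y is the direction in which the jaws open and shut, and the axes are right-handed (so a half turn about x gives the same grasp; the last joint's range is limited). The gripper opens to 87 mm and grips with 3 to 60 N. Pads are 19 mm wide; open, the fingers measure 117 mm over their backs; the gripper's body (75 mm by 190 mm) begins 51 mm behind the grasp point.
Start: joints at [-1.323, 0.321, -0.07, 1.45, 0.023, 1.371, -0.057], TCP at [0.151, 0.632, 0.193] pointing down, gripper open.
Joint ranges: [-2.86, 2.86], [-0.3, 2.09], [-1.38, 1.24], [0.06, 2.45], [-1.56, 4.7], [0.09, 2.05], [-2.69, 2.69]. Speed limits (rad/s): [2.57, 2.57, 3.14, 3.14, 3.14, 3.14, 3.14].

INTERFACE

Orientations are given as a rotation vector (axis times angle).
In Python, from bench import get_state, get_image, camera_info, order, ctrl gives the robot as it stands.
- The arm moves only by the tool jog_arm, never from a script. Its arguments are lists of equal length, an entry for each row: "claw": the finger opening in mm, from 0 to 87; "xyz": the shift along the tool's x, y, z in mm, a list of three; "roll": the turn about the tool's x in degrees. In form: {"claw": [claw, ...], "xyz": [[tx, ty, tz], ...], "roll": [roll, ...]}. A call has 1 to 5 rows; each row is the pose to reach, as a shift and turn from the pose measured when the call began, along the tool's axes at that moment; what a row does not reach only later rows make up. A row lasts 1/10 s, in which the tool goes at most 50 mm and 8.59 degrees, less where a joint would pass 70% of its speed; a pose out of reach is approached as far as the arm can. A call with a gripper value outside its range is refused whole. The fingers move at their own pace and stop on an object; "force" is the grip in N (left out, the last holds). Time passes only in rows, so rows that repeat a pose let the fingers close. It gives the time, the measured TCP pose, the force and the opening at its end, in the units of the state.
- get_state(): the state, without advancing time (a new reading comes with each control period).
- get_image(name): name is "scene" or "top" or "wrist"; returns (picture, depth): 420x560x3 uint8, red, green, blue; 420x560 float32, m along the optical axis (not along the pixel's ray), 0 where there is no reading.
- camera_info(name): a dict with "intrinsics" (3x3 intrinsics, pixels), "rvec" (rotation vector, rad) and "tvec" (3), from world to camera coordinates, as OpenCV has them; the wrist camera has in their place "tool_from_camera" (4x4, takes a point from camera to tool coordinates, whose origin is the TCP and whose axes are the tool frame's). Camera axes: x right, y down, z forward; pixel columns grow to the right and rows downward; lengths in m; the calibration is good to about 2 mm. A picture is of the moment at which its call begins: read the wrist's pose just before it. camera_info takes no time and is no camera call.
- order.close_job(): hands the job in, once; it reports no verdict.
The state is a dict: "time": time; "joint_positions": joint angles; "qd": joint speeds; "joint_torque": joint torques, N m; "position": TCP position; "tool_rot": TCP orientation; "ft_force": force on the tool from outside, world axes, zero at the start; "torque": the same for the moment, N m; "grip_width": opening from 0.0 (shut) to 1.0 (fully open).
Only numpy, scipy, OpenCV 4.12 (cv2) and the standard library are available. Lean on these libraries where they do the work, as an engineer would, in place of code of your own. Each camera call takes 0.05 s, during which the arm holds its last target. There are 200 camera calls.

## Working session

There is one attempt and no reset: what is moved stays moved. The work goes in short steps, Python scripts to look and compute and a tool call to move; the robot and the scene stay as the last step left them, time stands still between calls to the robot, and variables do not carry over. Pictures are saved under pics/ and viewed, about 8 in all and at most 12, crops included, and the job is handed in when it is done.

Besides the shell and the picture viewer there is one more tool, called after "Request:" by a JSON object that holds its "name" and its "arguments". jog_arm: Moves the arm, as the interface text tells. Its arguments: {"type":"object","properties":{"claw":{"type":"array"},"xyz":{"type":"array"},"roll":{"type":"array"},"force":{"type":"number"}},"required":["claw","xyz","roll"]}

```bash
mkdir -p pics; ls
cat > h.py <<'E'
import numpy as np, cv2
from bench import get_state, get_image, camera_info, order, ctrl
from scipy.spatial.transform import Rotation as R
def world(name, depth, st=None):
    ci=camera_info(name); K=np.array(ci["intrinsics"]); h,w=depth.shape
    u,v=np.meshgrid(np.arange(w),np.arange(h))
    P=np.stack([(u-K[0,2])/K[0,0]*depth,(v-K[1,2])/K[1,1]*depth,depth],-1)
    if name=="wrist":
        T=np.array(ci["tool_from_camera"]); P=P@T[:3,:3].T+T[:3,3]
        P=P@R.from_rotvec(st["tool_rot"]).as_matrix().T+np.array(st["position"])
    else:
        Rm=R.from_rotvec(np.ravel(ci["rvec"])).as_matrix(); P=(P-np.ravel(ci["tvec"]))@Rm
    P[depth<=0]=np.nan
    return P
def snap(name,fn=None):
    st=get_state(); im,d=get_image(name)
    if fn: cv2.imwrite("pics/"+fn,im[:,:,::-1])
    return im,world(name,d,st),st
E
python3 - <<'E'
from h import *
for n in("top","scene"):
    im,P,st=snap(n,n+"1.png"); np.savez("/tmp/"+n,im=im,P=P)
print(st); print(ctrl.pinch_z, R.from_rotvec(st["tool_rot"]).as_matrix().round(3))
E
```

```text
pics
{'time': 0.05, 'joint_positions': array([-1.32289611,  0.32181628, -0.07003078,  1.45167763,  0.02257564,
        1.37081688, -0.05691388]), 'qd': array([ 0.00053188, -0.002203  , -0.00011789, -0.00172841,  0.00118076,
       -0.00096814,  0.00049765]), 'joint_torque': array([-1.23500621e-05, -4.92985439e+01, -4.06305045e-01, -3.13698971e+01,
       -6.42266893e-02,  3.99243704e-02,  7.78762296e-05]), 'position': array([0.15052189, 0.63169392, 0.1917642 ]), 'tool_rot': array([ 0.18206787,  1.56312112, -0.18510185]), 'ft_force': array([-0.30478952,  0.42975615,  0.68255058]), 'torque': array([ 0.02097689, -0.00397498, -0.00838476]), 'grip_width': 0.9994098088688282}
0.0187 [[-0.     0.232  0.973]
 [-0.002  0.973 -0.232]
 [-1.    -0.002  0.   ]]
```

```bash
python3 -c "
import cv2,numpy as np
a=cv2.imread('pics/top1.png');b=cv2.imread('pics/scene1.png')
" ; ls pics
```

```text
scene1.png
top1.png
```

View pics/top1.png

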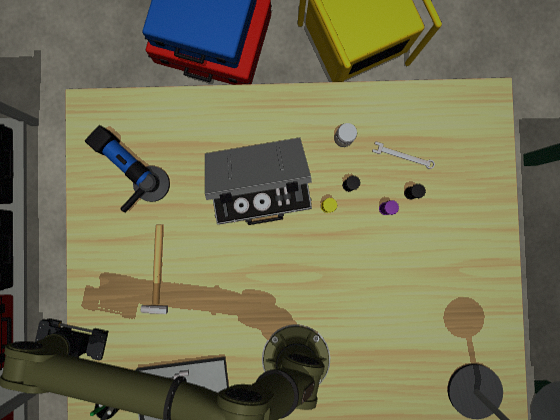

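View pics/scene1.png

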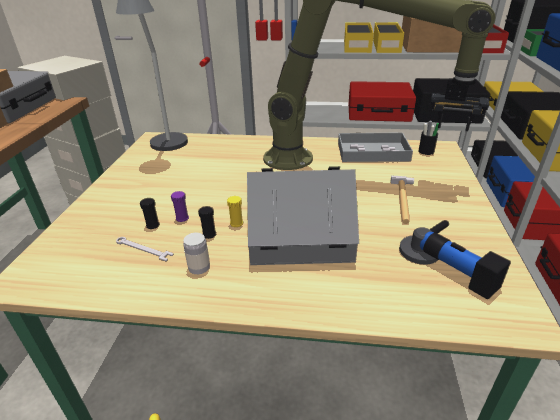

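The top view shows the ajar case around (260,185), and the black tubes at (351,183) and (415,191). The yellow look-alike is at (330,205), the purple one at (390,208) and the tin at (345,135). The scene view agrees. Next I measure these.

Run:
```python
from h import *
d=np.load("/tmp/top.npz");im=d["im"];P=d["P"]
for n,(u,v) in dict(near=(351,183),far=(415,191),yel=(330,205),pur=(390,208),tin=(346,134)).items():
    for nm,DD in (("top",(P,u,v)),):
        Q=P[v-14:v+15,u-14:u+15].reshape(-1,3)
        hi=Q[Q[:,2]>(.085)]
        c=hi[:,:2].min(0)/2+hi[:,:2].max(0)/2
        print(n,len(hi),"mid",c.round(4),"mean",hi.mean(0).round(4),"ext",np.ptp(hi,axis=0).round(3), "r",np.hypot(*c).round(3))
    lo=Q[Q[:,2]<.02]; print("  bench z",np.nanmedian(lo[:,2]).round(4))
# lid: points z>0.1 region
M=np.zeros(P.shape[:2],bool);M[130:235,195:320]=1
Z=P[...,2]
L=M&(Z>.1)&(P[...,0]>.3); Q=P[L]
c=np.median(Q,0)
for _ in range(3):
    c=Q.mean(0);n=np.linalg.svd(Q-c,full_matrices=False)[2][2]; r=abs((Q-c)@n); Q=Q[r<max(.004,np.median(r)*2)]
n*=np.sign(n[2]); print("lid n",n.round(4),"open ang",np.arccos(n[2]).round(4),"yaw of case x",np.arctan2(-n[1],-n[0]).round(4),np.arctan2(n[1],n[0]).round(4),len(Q),r.std())
xd=np.array([-n[0],-n[1]]);xd/=np.hypot(*xd); 
if xd[0]<0: xd=-xd
# rectangle
yd=np.array([-xd[1],xd[0]])
a=Q[:,:2]@xd;b=Q[:,:2]@yd
print("xd",xd,"a",np.percentile(a,[0,1,99,100]).round(4),"b",np.percentile(b,[0,1,99,100]).round(4),"z",Q[:,2].min(),Q[:,2].max())
k=a<np.percentile(a,3);print("front edge",Q[k].mean(0));k=a>np.percentile(a,97);print("rear",Q[k].mean(0))
rc=cv2.minAreaRect(Q[:,:2].astype(np.float32));print(rc)
```

```text
near 169 mid [ 0.5884 -0.2012] mean [ 0.5883 -0.2     0.0987] ext [0.046 0.046 0.017] r 0.622
  bench z -0.0009
far 174 mid [ 0.5562 -0.411 ] mean [ 0.5553 -0.4102  0.0989] ext [0.046 0.047 0.024] r 0.692
  bench z -0.0003
yel 168 mid [ 0.5185 -0.1228] mean [ 0.5174 -0.1225  0.0987] ext [0.046 0.049 0.021] r 0.533
  bench z -0.0006
pur 171 mid [ 0.5036 -0.3227] mean [ 0.504  -0.3224  0.0991] ext [0.046 0.045 0.023] r 0.598
  bench z -0.0004
tin 319 mid [ 0.7511 -0.1852] mean [ 0.7498 -0.1846  0.1066] ext [0.063 0.061 0.032] r 0.774
  bench z -0.0004
lid n [0.722  0.102  0.6844] open ang 0.8171 yaw of case x -3.0012 0.1404 3380 0.0010525856959565608
xd [0.99016349 0.13991521] a [0.5687 0.5786 0.7184 0.7251] b [-0.137  -0.1333  0.1786  0.1814] z 0.10000018815596515 0.26007976813818817
front edge [0.57029459 0.10074108 0.24800829]
rear [0.7087562  0.11459223 0.10309361]
((0.6375547647476196, 0.1125112771987915), (0.1555396467447281, 0.318744421005249), 8.368877410888672)
```

```bash
cat >> h.py <<'E'
def rel(p,yaw,st=None):
    st=st or get_state(); Rm=R.from_rotvec(st["tool_rot"]).as_matrix()
    zy=np.arctan2(Rm[1,2],Rm[0,2]); r=-np.degrees((yaw-zy+np.pi)%(2*np.pi)-np.pi)
    return (Rm.T@(np.array(p)-st["position"])*1000).round(1), round(r,1)
XD=np.array([.99016,.13992]);YD=np.array([-.13992,.99016])
def case(a,b=.022): return list(a*XD+b*YD)
def stat():
    s=get_state(); print(s["time"],s["position"].round(4),"F",s["ft_force"].round(2),"T",s["torque"].round(3),"w",s["grip_width"]); return s
E
python3 - <<'E'
from h import *
print(rel(case(.59)+[.29],.1404))
E
```

```text
(array([ -97.4, -413.5,  541.1]), np.float64(-21.4))
```

Request:
{"name": "jog_arm", "arguments": {"claw": [0,0,0,0,0], "xyz": [[-97,-40,52],[-97,-80,104],[-97,-120,156],[-97,-160,208],[-97,-200,260]], "roll": [-5,-10,-15,-20,-21.4]}}

```text
time: 0.6
position: [0.2902, 0.4596, 0.2812]
tool_rot: [-0.113, 1.568, 0.111]
ft_force: [1.0, 0.7, -0.2]
grip_width: 0.629
```

Run:
```python
from h import *
stat();print(rel(case(.59)+[.29],.1404))
```

```text
0.6 [0.2902 0.4596 0.2812] F [ 1.02  0.74 -0.15] T [ 0.012 -0.074  0.062] w 0.6285345676530144
(array([  -8.5, -392.9,  237.5]), np.float64(0.1))
```

Request:
{"name": "jog_arm", "arguments": {"claw": [0,0,0,0,0], "xyz": [[-9,-393,238],[-9,-393,238],[-9,-393,238],[-9,-393,238],[-9,-393,238]], "roll": [0,0,0,0,0]}}

```text
time: 1.1
position: [0.4484, 0.2658, 0.2858]
tool_rot: [-0.113, 1.568, 0.111]
ft_force: [0.7, 0.4, 0.2]
grip_width: 0.174
```

Run:
```python
from h import *
stat();print(rel(case(.59)+[.29],.1404))
```

```text
1.1 [0.4484 0.2658 0.2858] F [0.65 0.39 0.19] T [ 0.062 -0.04   0.033] w 0.17404268305574178
(array([  -4. , -178.7,  108.5]), np.float64(0.1))
```

Request:
{"name": "jog_arm", "arguments": {"claw": [0,0,0,0,0], "xyz": [[-4,-179,108],[-4,-179,108],[-4,-179,108],[-4,-179,108],[-4,-179,108]], "roll": [0,0,0,0,0]}}

```text
time: 1.6
position: [0.5832, 0.0965, 0.2894]
tool_rot: [-0.108, 1.568, 0.1]
ft_force: [0.2, 0.0, 0.3]
grip_width: 0.004
```

Run:
```python
from h import *
stat();print(rel(case(.594)+[.238],.1404))
```

```text
1.6 [0.5832 0.0965 0.2894] F [0.17 0.   0.33] T [-0.021  0.055 -0.021] w 0.0037279558178075277
(array([51.4,  8.4,  3. ]), np.float64(-0.4))
```

Request:
{"name": "jog_arm", "arguments": {"claw": [0,0,0,0,0], "xyz": [[30,8,3],[51,8,3],[61,8,-7],[71,8,-18],[80,8,-28]], "roll": [0,0,0,0,0]}}

```text
time: 2.1
position: [0.5536, 0.1007, 0.2088]
tool_rot: [-0.109, 1.569, 0.101]
ft_force: [-0.2, -0.2, 2.9]
grip_width: 0.005
```

Run:
```python
from h import *
s=stat();print((XD@s["position"][:2]))
for a,z in((.563,.2096),(.538,.175),(.521,.136),(.513,.106),(.511,.09)):print(rel(case(a)+[z],.1404))
```

```text
2.1 [0.5536 0.1007 0.2088] F [-0.18 -0.25  2.9 ] T [-0.035  0.051 -0.014] w 0.005127773537840863
0.5622716650894658
(array([-0.8, -0.3,  0.7]), np.float64(-0.4))
(array([ 33.8,  -0.3, -24.3]), np.float64(-0.4))
(array([ 72.8,  -0.2, -41.2]), np.float64(-0.4))
(array([ 1.028e+02, -1.000e-01, -4.920e+01]), np.float64(-0.4))
(array([118.8,  -0. , -51.2]), np.float64(-0.4))
```

Contact shows 2.9 N, so the lid is moving. I keep following its arc.

Request:
{"name": "jog_arm", "arguments": {"claw": [0,0,0,0,0], "xyz": [[17,0,-12],[34,0,-24],[53,0,-33],[73,0,-41],[90,0,-46]], "roll": [0,0,0,0,0]}}

```text
time: 2.6
position: [0.5064, 0.0946, 0.1177]
tool_rot: [-0.109, 1.57, 0.102]
ft_force: [-0.9, 0.1, 1.6]
grip_width: 0.006
```

Run:
```python
from h import *
s=stat();print((XD@s["position"][:2]))
for a,z in((.513,.106),(.510,.09)):print(rel(case(a)+[z],.1404))
```

```text
2.6 [0.5064 0.0946 0.1177] F [-0.9   0.1   1.59] T [0.084 0.24  0.065] w 0.006309850367388042
0.5146168557345243
(array([11.7, -0.8, -1.6]), np.float64(-0.4))
(array([27.7, -0.7, -4.5]), np.float64(-0.4))
```

Request:
{"name": "jog_arm", "arguments": {"claw": [0,0,0,0,0], "xyz": [[6,0,-1],[12,0,-2],[15,0,-3],[18,0,-4],[20,0,-5]], "roll": [0,0,0,0,0]}}

```text
time: 3.1
position: [0.5021, 0.0941, 0.098]
tool_rot: [-0.109, 1.569, 0.102]
ft_force: [-0.1, 0.4, 0.2]
grip_width: 0.006
```

Request:
{"name": "jog_arm", "arguments": {"claw": [0,0,0], "xyz": [[3,0,0],[5,0,0],[5,0,0]], "roll": [0,0,0]}}

```text
time: 3.4
position: [0.5021, 0.094, 0.0928]
tool_rot: [-0.109, 1.569, 0.102]
ft_force: [-0.4, -0.1, 0.2]
grip_width: 0.007
```

Request:
{"name": "jog_arm", "arguments": {"claw": [0,0,0], "xyz": [[1,0,0],[2,0,0],[2,0,0]], "roll": [0,0,0]}}

```text
time: 3.7
position: [0.502, 0.0939, 0.0907]
tool_rot: [-0.109, 1.569, 0.102]
ft_force: [1.1, -0.5, 0.3]
grip_width: 0.008
```

Run:
```python
from h import *
for n in ("top",):
    im,P,st=snap(n,"top2.png")
stat()
for b in (-.08,-.04,.08,.12):
  o=[]
  for a in (.49,.51,.53,.56,.60,.64,.68,.70):
    p=np.array(case(a,b)); k=np.hypot(P[...,0]-p[0],P[...,1]-p[1])<.006
    o.append(np.nanmedian(P[k][:,2]).round(4) if k.any() else None)
  print(b,o)
```

```text
3.75 [0.5021 0.0939 0.0907] F [-0.35  0.19 -1.15] T [ 0.026  0.033 -0.026] w 0.007227103366741537
-0.08 [np.float64(0.1152), np.float64(0.1179), np.float64(0.113), np.float64(0.1115), np.float64(0.1072), np.float64(0.0999), np.float64(0.0998), np.float64(0.0942)]
-0.04 [np.float64(0.2309), np.float64(0.2311), np.float64(0.2332), np.float64(0.1102), np.float64(0.1083), np.float64(0.1039), np.float64(0.0964), np.float64(0.0946)]
0.08 [None, None, None, None, np.float64(0.1083), np.float64(0.103), np.float64(0.0993), np.float64(0.0945)]
0.12 [np.float64(0.2287), np.float64(0.2327), np.float64(0.2319), np.float64(0.1113), np.float64(0.1059), np.float64(0.1008), np.float64(0.0944), np.float64(0.0962)]
```

Run:
```python
from h import *
im,P,st=snap("top"); im2,P2,st=snap("scene")
A=P[...,:2]@XD;B=P[...,:2]@YD;Z=P[...,2]
for b in (-.12,-.1,-.08,.12,.14,.16):
  k=(abs(B-b)<.004)&(A>.45)&(A<.78)
  i=np.argsort(A[k]);print(b,[(x.round(3),z.round(3)) for x,z in zip(A[k][i][::4],Z[k][i][::4])])
c=cv2.resize(im[120:260,180:340],None,fx=4,fy=4,interpolation=2)[:,:,::-1];cv2.imwrite("pics/c2.png",c)
```

```text
-0.12 [(np.float64(0.451), np.float64(-0.004)), (np.float64(0.457), np.float64(0.002)), (np.float64(0.462), np.float64(0.003)), (np.float64(0.469), np.float64(-0.004)), (np.float64(0.475), np.float64(-0.002)), (np.float64(0.482), np.float64(-0.007)), (np.float64(0.486), np.float64(0.001)), (np.float64(0.493), np.float64(-0.002)), (np.float64(0.498), np.float64(0.109)), (np.float64(0.501), np.float64(0.121)), (np.float64(0.505), np.float64(0.117)), (np.float64(0.511), np.float64(0.118)), (np.float64(0.517), np.float64(0.118)), (np.float64(0.521), np.float64(0.12)), (np.float64(0.527), np.float64(0.122)), (np.float64(0.531), np.float64(0.116)), (np.float64(0.54), np.float64(0.118)), (np.float64(0.544), np.float64(0.117)), (np.float64(0.547), np.float64(0.12)), (np.float64(0.554), np.float64(0.113)), (np.float64(0.56), np.float64(0.108)), (np.float64(0.564), np.float64(0.11)), (np.float64(0.57), np.float64(0.114)), (np.float64(0.578), np.float64(0.106)), (np.float64(0.581), np.float64(0.11)), (np.float64(0.588), np.float64(0.102)), (np.float64(0.594), np.float64(0.106)), (np.float64(0.5
[... 11133 characters left out ...]
), np.float64(0.099)), (np.float64(0.669), np.float64(0.092)), (np.float64(0.673), np.float64(0.088)), (np.float64(0.679), np.float64(0.096)), (np.float64(0.683), np.float64(0.095)), (np.float64(0.689), np.float64(0.098)), (np.float64(0.695), np.float64(0.1)), (np.float64(0.702), np.float64(0.098)), (np.float64(0.707), np.float64(0.089)), (np.float64(0.712), np.float64(0.095)), (np.float64(0.735), np.float64(-0.011)), (np.float64(0.74), np.float64(0.001)), (np.float64(0.746), np.float64(0.005)), (np.float64(0.754), np.float64(0.0)), (np.float64(0.759), np.float64(-0.002)), (np.float64(0.765), np.float64(-0.001)), (np.float64(0.77), np.float64(-0.01)), (np.float64(0.775), np.float64(-0.002))]
```

View pics/c2.png

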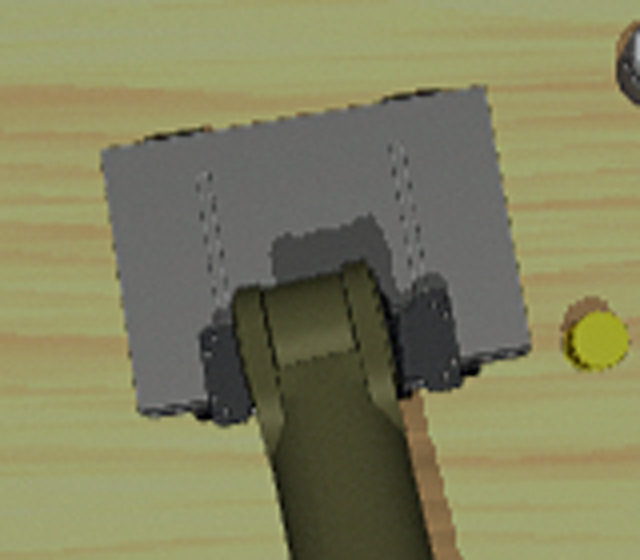

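Run:
```python
from h import *
im,P,st=snap("wrist","w1.png")
im2,P2,_=snap("scene"); 
cv2.imwrite("pics/m1.png",np.hstack([im[:,:,::-1],cv2.resize(im2[130:290,200:400],None,fx=2.2,fy=2.2)[:,:,::-1][:420] if 0 else cv2.resize(im2[130:290,210:400][:,:,::-1],(240,420))]))
stat()
```

```text
3.95 [0.5021 0.0939 0.0908] F [ 0.6   0.44 -0.21] T [ 0.032 -0.007 -0.015] w 0.007882079027374438
```

View pics/m1.png

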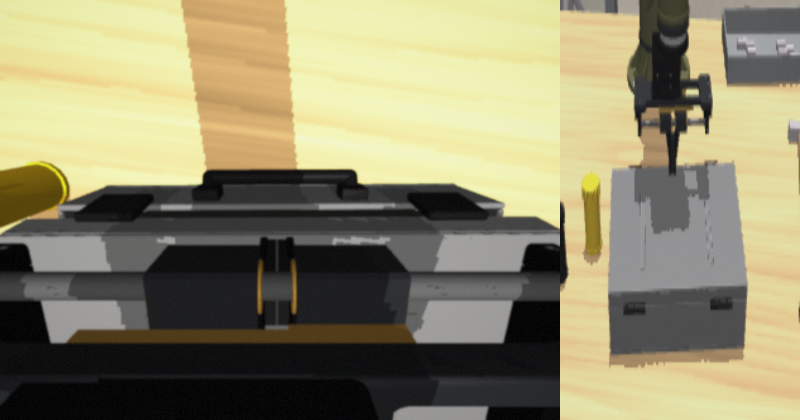

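Run:
```python
from h import *
for n in ("top","scene","wrist"):
    im,P,st=snap(n)
    A=P[...,:2]@XD;B=P[...,:2]@YD
    k=(A>.51)&(A<.70)&(abs(B-.022)>.02)&(abs(B-.022)<.15)&(P[...,2]>.06)&(P[...,2]<.14)
    if k.sum()<50: print(n,k.sum());continue
    f=np.polyfit(A[k],P[k][:,2],1); print(n,k.sum(),"slope",f[0].round(4),"z@.50",np.polyval(f,.5).round(4),"z@.71",np.polyval(f,.71).round(4))
```

```text
top 3672 slope -0.1187 z@.50 0.119 z@.71 0.0941
scene 3426 slope -0.1195 z@.50 0.1188 z@.71 0.0936
wrist 12920 slope -0.1211 z@.50 0.1198 z@.71 0.0944
```

Run:
```python
from h import *
im,P,st=snap("wrist")
cv2.imwrite("pics/c3.png",cv2.resize(im[170:345,180:380],None,fx=4,fy=3.4,interpolation=2)[:,:,::-1])
A=P[...,:2]@XD
for u in (277,268,200):
  print(u,[(v,im[v,u].tolist(),A[v,u].round(3),P[v,u,2].round(3)) for v in range(200,300,8)])
T=np.array(camera_info("wrist")["tool_from_camera"]);K=np.array(camera_info("wrist")["intrinsics"])
for t in([0,0,0],[0,0,.0095],[-.03,0,.0095],[0,0,-.0095]):
  c=np.linalg.inv(T)@np.r_[t,1]; q=K@c[:3]; print(t,(q[:2]/q[2]).round(0),c[2].round(3))
```

```text
277 [(200, [53, 52, 52], np.float64(0.494), np.float64(0.059)), (208, [92, 93, 91], np.float64(0.497), np.float64(0.07)), (216, [30, 28, 27], np.float64(0.511), np.float64(0.045)), (224, [54, 54, 53], np.float64(0.497), np.float64(0.106)), (232, [71, 70, 70], np.float64(0.498), np.float64(0.115)), (240, [52, 53, 52], np.float64(0.501), np.float64(0.122)), (248, [46, 44, 45], np.float64(0.501), np.float64(0.132)), (256, [44, 44, 45], np.float64(0.5), np.float64(0.143)), (264, [47, 45, 46], np.float64(0.505), np.float64(0.143)), (272, [32, 31, 32], np.float64(0.477), np.float64(0.204)), (280, [58, 57, 59], np.float64(0.479), np.float64(0.206)), (288, [72, 72, 70], np.float64(0.48), np.float64(0.208)), (296, [68, 68, 69], np.float64(0.482), np.float64(0.208))]
268 [(200, [47, 48, 49], np.float64(0.494), np.float64(0.059)), (208, [93, 93, 92], np.float64(0.497), np.float64(0.069)), (216, [30, 29, 28], np.float64(0.511), np.float64(0.044)), (224, [54, 54, 53], np.float64(0.497), np.float64(0.106)), (232, [66, 67, 66], np.float64(0.498), np.float64(0.116)), (240, [22, 24, 22], np.float64(0
[... 641 characters left out ...]
float64(0.497), np.float64(0.105)), (232, [69, 70, 69], np.float64(0.498), np.float64(0.115)), (240, [104, 103, 103], np.float64(0.501), np.float64(0.12)), (248, [17, 16, 19], np.float64(0.472), np.float64(0.198)), (256, [18, 17, 17], np.float64(0.473), np.float64(0.203)), (264, [17, 18, 17], np.float64(0.473), np.float64(0.208)), (272, [20, 22, 22], np.float64(0.472), np.float64(0.213)), (280, [27, 27, 30], np.float64(0.474), np.float64(0.214)), (288, [31, 32, 34], np.float64(0.477), np.float64(0.213)), (296, [29, 31, 33], np.float64(0.478), np.float64(0.215))]
[0, 0, 0] [279. 236.] 0.205
[0, 0, 0.0095] [279. 249.] 0.207
[-0.03, 0, 0.0095] [279. 271.] 0.178
[0, 0, -0.0095] [279. 222.] 0.202
```

View pics/c3.png

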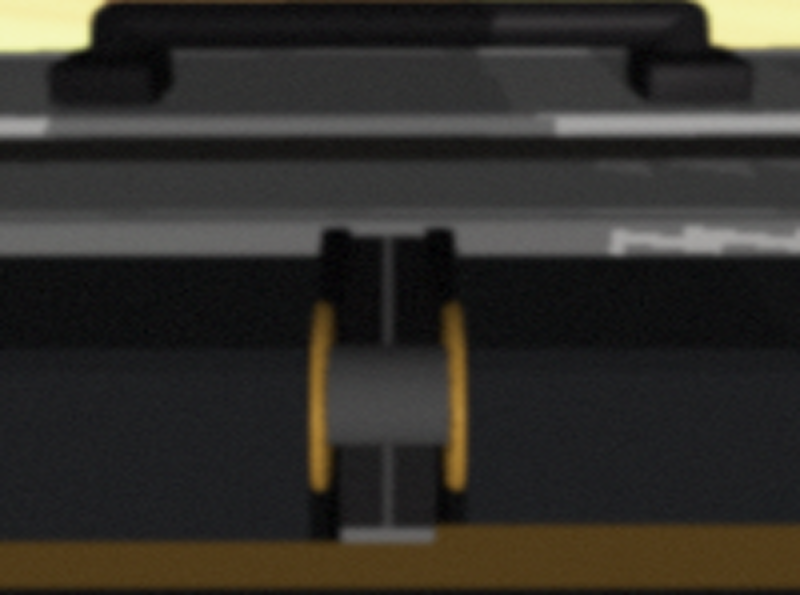

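Request:
{"name": "jog_arm", "arguments": {"claw": [0,0,0,0], "xyz": [[-20,0,0],[-50,0,0],[-80,0,0],[-80,0,0]], "roll": [0,0,0,0]}}

```text
time: 4.55
position: [0.505, 0.095, 0.1751]
tool_rot: [-0.107, 1.562, 0.103]
ft_force: [0.0, -0.1, 0.0]
grip_width: 0.008
```

Run:
```python
from h import *
im,P,st=snap("wrist"); s=stat(); Rm=R.from_rotvec(st["tool_rot"]).as_matrix();print(Rm.round(4).tolist())
t=(P-st["position"])@Rm
for u in (262,268,277,290):
  print(u,[(v,*(t[v,u]*1000).round(0)) for v in range(216,330,8)])
T=np.array(camera_info("wrist")["tool_from_camera"]);print(T.round(3).tolist())
# side: extents of finger points
k=(t[...,0]>-.09)&(t[...,0]<.03)&(abs(t[...,1])<.03)&(abs(t[...,2])<.03)
q=t[k]; 
for x in (-80,-60,-40,-30,-20,-10,0,10): 
  w=abs(q[:,0]*1000-x)<5
  if w.any(): print(x,w.sum(),"y",(q[w,1].min()*1e3).round(),(q[w,1].max()*1e3).round(),"z",np.percentile(q[w,2]*1e3,[2,50,98]).round())
```

```text
4.6 [0.5037 0.0947 0.1729] F [ 0.69  0.27 -0.33] T [ 0.018  0.031 -0.069] w 0.004730425816938774
[[0.0068, -0.1337, 0.991], [-0.002, 0.991, 0.1337], [-1.0, -0.0028, 0.0065]]
262 [(216, np.float64(57.0), np.float64(-14.0), np.float64(4.0)), (224, np.float64(58.0), np.float64(-14.0), np.float64(12.0)), (232, np.float64(60.0), np.float64(-14.0), np.float64(19.0)), (240, np.float64(-35.0), np.float64(-9.0), np.float64(-11.0)), (248, np.float64(-45.0), np.float64(-9.0), np.float64(-11.0)), (256, np.float64(-55.0), np.float64(-8.0), np.float64(-11.0)), (264, np.float64(-111.0), np.float64(-5.0), np.float64(-35.0)), (272, np.float64(-112.0), np.float64(-5.0), np.float64(-33.0)), (280, np.float64(-116.0), np.float64(-5.0), np.float64(-32.0)), (288, np.float64(-117.0), np.float64(-5.0), np.float64(-30.0)), (296, np.float64(-117.0), np.float64(-5.0), np.float64(-28.0)), (304, np.float64(-114.0), np.float64(-5.0), np.float64(-24.0)), (312, np.float64(-98.0), np.float64(-6.0), np.float64(-10.0)), (320, np.float64(-99.0), np.float64(-6.0), np.float64(-8.0)), (328, np.float64(-99.0), np.float64(-6
[... 2403 characters left out ...]
80, np.float64(-115.0), np.float64(2.0), np.float64(-32.0)), (288, np.float64(-117.0), np.float64(2.0), np.float64(-31.0)), (296, np.float64(-116.0), np.float64(2.0), np.float64(-28.0)), (304, np.float64(-90.0), np.float64(4.0), np.float64(-8.0)), (312, np.float64(-91.0), np.float64(4.0), np.float64(-5.0)), (320, np.float64(-93.0), np.float64(4.0), np.float64(-3.0)), (328, np.float64(-125.0), np.float64(2.0), np.float64(-24.0))]
[[0.001, -0.272, 0.962, -0.192], [1.0, -0.001, -0.001, -0.001], [0.001, 0.962, 0.272, -0.074], [0.0, 0.0, 0.0, 1.0]]
-80 595 y -6.0 4.0 z [-2.  3.  9.]
-60 251 y -9.0 6.0 z [-11. -10.  -7.]
-40 250 y -10.0 7.0 z [-11. -10.  -9.]
-30 128 y -10.0 8.0 z [-11. -10.  -9.]
```

Run:
```python
from h import *
for n in ("scene","top"):
    im,P,st=snap(n)
    t=(P-st["position"])@R.from_rotvec(st["tool_rot"]).as_matrix()*1000
    k=(abs(t[...,1])<20)&(abs(t[...,2])<25)&(t[...,0]<45)&(t[...,0]>-90)
    q=t[k]; print(n,k.sum()); 
    for x in range(-90,50,10):
        w=abs(q[:,0]-x)<5
        if w.any(): print(x,w.sum(),q[w].min(0).round(),q[w].max(0).round())
stat()
```

```text
scene 139
-90 10 [-90. -15.   8.] [-85.  15.  14.]
-80 34 [-84. -15. -11.] [-76.  16.  15.]
-70 28 [-75. -12.  -7.] [-65.  13.  14.]
-60 18 [-64.  -9.   8.] [-57.  13.  15.]
-50 20 [-53.  -9. -11.] [-45.  10.  12.]
-40 19 [-45.  -8.  -1.] [-35.  10.  14.]
-30 10 [-34.  -8.  -1.] [-29.   7.  16.]
top 0
4.7 [0.5017 0.0943 0.1702] F [-0.29 -0.12 -0.23] T [0.051 0.043 0.029] w 0.00317816753616516
```

Scene and wrist views both show the visible fingertips ending about 30 mm behind the reported TCP. So the fingers are standing on the lid (angle about 0.12), and I need to press further down.

Request:
{"name": "jog_arm", "arguments": {"claw": [0,0,0,0,0], "xyz": [[40,0,-1],[72,0,-2],[82,0,-3],[88,0,-3],[92,0,-3]], "roll": [0,0,0,0,0]}}

```text
time: 5.2
position: [0.4989, 0.0935, 0.0784]
tool_rot: [-0.109, 1.57, 0.102]
ft_force: [-0.6, -0.2, 0.8]
grip_width: 0.009
```

```bash
cat >> h.py <<'E'
def lid(n="top"):
    im,P,st=snap(n)
    A=P[...,:2]@XD;B=P[...,:2]@YD
    k=(A>.51)&(A<.70)&(abs(B-.022)>.02)&(abs(B-.022)<.15)&(P[...,2]>.06)&(P[...,2]<.14)
    if n=="top": k&=(A>.57)|(abs(B-.022)>.1)
    f=np.polyfit(A[k],P[k][:,2],1); print(n,"lid ang",-f[0].round(4),"z@.50",np.polyval(f,.5).round(4))
E
python3 - <<'E'
from h import *
lid();stat()
E
```

```text
top lid ang 0.0622 z@.50 0.1066
5.25 [0.499  0.0935 0.0782] F [-0.37 -0.02 -0.62] T [0.047 0.054 0.   ] w 0.004122569747132053
```

The lid follows: 0.062 rad, with the tip at z about 0.107. Now I push through the catches.

Request:
{"name": "jog_arm", "arguments": {"claw": [0,0,0,0], "xyz": [[2,0,0],[4,0,0],[6,0,0],[6,0,0]], "roll": [0,0,0,0]}}

```text
time: 5.65
position: [0.4996, 0.0937, 0.0734]
tool_rot: [-0.109, 1.568, 0.102]
ft_force: [-1.3, 0.3, 4.3]
grip_width: 0.005
```

Request:
{"name": "jog_arm", "arguments": {"claw": [0,0,0,0], "xyz": [[2,0,0],[4,0,0],[6,0,0],[6,0,0]], "roll": [0,0,0,0]}}

```text
time: 6.05
position: [0.4999, 0.0938, 0.0675]
tool_rot: [-0.108, 1.567, 0.102]
ft_force: [-0.1, -0.4, 0.2]
grip_width: 0.002
```

Run:
```python
from h import *
lid();stat()
```

```text
top lid ang 0.0012 z@.50 0.0933
6.1 [0.4999 0.0938 0.0675] F [ 0.14 -0.13 -0.17] T [ 0.037  0.065 -0.03 ] w 0.008808068089780713
```

Request:
{"name": "jog_arm", "arguments": {"claw": [0,40,87,87], "xyz": [[-50,0,0],[-100,0,0],[-150,0,0],[-150,0,0]], "roll": [0,0,0,0]}}

```text
time: 6.5
position: [0.5043, 0.0954, 0.2251]
tool_rot: [-0.105, 1.554, 0.105]
ft_force: [0.8, -0.1, -0.4]
grip_width: 0.196
```

Run:
```python
from h import *
s=stat();print(s["joint_positions"].round(2));lid()
print(rel([.588,-.2005,.22],-.84))
```

```text
6.5 [0.5043 0.0954 0.2251] F [ 0.82 -0.09 -0.39] T [-0.002 -0.016  0.019] w 0.1960005533551528
[-0.65 -0.01  0.41  1.76  0.01  1.37  1.46]
top lid ang -0.0008 z@.50 0.093
(array([   2.5, -304.3,   45.2]), np.float64(55.8))
```

The lid stays shut (angle about 0). Next I move above the near tube.

Request:
{"name": "jog_arm", "arguments": {"claw": [87,87,87,87,87], "xyz": [[0,-45,6],[0,-90,13],[0,-135,20],[0,-180,26],[0,-225,33]], "roll": [8,16,24,32,40]}}

```text
time: 7.05
position: [0.5649, -0.1252, 0.2208]
tool_rot: [0.447, 1.517, -0.444]
ft_force: [0.4, 0.1, 0.3]
grip_width: 0.695
```

Run:
```python
from h import *
stat();print(rel([.588,-.2005,.20],-.84))
```

```text
7.05 [ 0.5649 -0.1252  0.2208] F [0.37 0.09 0.26] T [-0.022 -0.029  0.002] w 0.6950225679102701
(array([ 21. , -51.1,  59.9]), np.float64(15.5))
```

Request:
{"name": "jog_arm", "arguments": {"claw": [87,87,87,87,87], "xyz": [[10,-25,30],[21,-51,60],[21,-51,60],[21,-51,60],[21,-51,60]], "roll": [8,15.5,15.5,15.5,15.5]}}

```text
time: 7.55
position: [0.588, -0.199, 0.1992]
tool_rot: [0.656, 1.464, -0.652]
ft_force: [1.0, 0.1, 0.6]
grip_width: 0.995
```

Run:
```python
from h import *
im,P,st=snap("wrist","w4.png"); stat()
Rm=R.from_rotvec(st["tool_rot"]).as_matrix()
t=(P-st["position"])@Rm*1000
k=(abs(t[...,1])<70)&(abs(t[...,2])<15)&(t[...,0]>-90)&(t[...,0]<30); q=t[k]
for x in range(-90,31,10):
    w=abs(q[:,0]-x)<5
    if w.any(): print(x,w.sum(),q[w].min(0).round(),q[w].max(0).round())
A=P.reshape(-1,3); k=(abs(A[:,2]-.1)<.006)&(np.hypot(A[:,0]-.588,A[:,1]+.2)<.04); c=A[k]
print("tube top",k.sum(),c.mean(0).round(4),(c.min(0)/2+c.max(0)/2).round(4),np.ptp(c,axis=0).round(3))
```

```text
7.6 [ 0.5882 -0.1986  0.1996] F [ 1.11  0.19 -0.66] T [-0.006  0.047 -0.055] w 0.9954233638473413
-90 405 [-90. -50.  -8.] [-85.  48.  12.]
-80 1135 [-85. -49.  -5.] [-75.  48.  13.]
-70 475 [-75. -57. -11.] [-65.  56.  11.]
-60 577 [-65. -56. -11.] [-55.  54.  11.]
-50 581 [-55. -53. -11.] [-45.  52.   2.]
-40 543 [-45. -53. -11.] [-35.  51.   8.]
-30 296 [-35. -53. -10.] [-29.  51.  11.]
tube top 1795 [ 0.5868 -0.2     0.0997] [ 0.5874 -0.2006  0.098 ] [0.048 0.048 0.008]
```

View pics/w4.png

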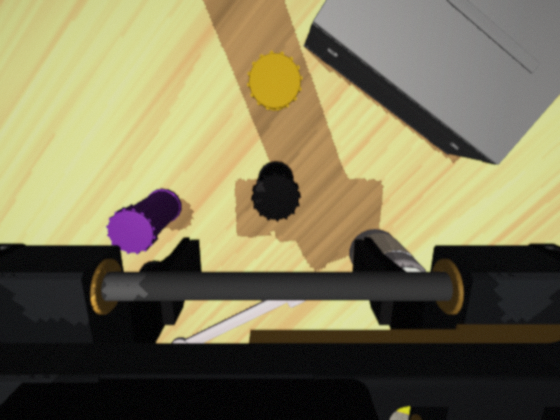

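The wrist view shows the near tube at (275,190), between the fingers. The fingertips again end about 29 mm short of the reported TCP, so I use TCP z of about 0.014 to put the pads at z about 0.062. The purple and yellow look-alikes and the tin are clear.

Run:
```python
from h import *
s=stat();print(rel([.5876,-.2005,.0145],-.84))
im,P,st=snap("wrist");t=(P-st["position"])@R.from_rotvec(st["tool_rot"]).as_matrix()*1000
k=(abs(t[...,1])<30)&(abs(t[...,2])<35)&(t[...,0]<30); print("lowest central",np.percentile(t[k][:,0],[90,99,100]))
F=[]
for i in range(4): get_image("wrist"); F.append(get_state()["ft_force"])
print(np.mean(F,0),np.std(F,0))
```

```text
7.6 [ 0.5882 -0.1986  0.1996] F [ 1.11  0.19 -0.66] T [-0.006  0.047 -0.055] w 0.9954233638473413
(array([ 1.851e+02, -2.800e+00,  1.000e-01]), np.float64(0.2))
lowest central [-116.35285824 -113.13854555 -111.05100463]
[-0.20159855  0.13818728  0.03196543] [0.53170272 0.21588283 0.42546427]
```

Request:
{"name": "jog_arm", "arguments": {"claw": [87,87,87,87,87], "xyz": [[40,-2,0],[80,-2,0],[115,-2,0],[150,-2,0],[170,-2,0]], "roll": [0,0,0,0,0]}}

```text
time: 8.35
position: [0.5867, -0.1997, 0.0276]
tool_rot: [0.656, 1.466, -0.651]
ft_force: [0.4, 0.1, 0.6]
grip_width: 1.003
```

Run:
```python
from h import *
s=stat();print(rel([.5876,-.2005,.0145],-.84))
```

```text
8.35 [ 0.5867 -0.1997  0.0276] F [0.43 0.1  0.63] T [-0.046  0.041 -0.006] w 1.002507859454522
(array([13.1,  0. ,  1.2]), np.float64(0.1))
```

Request:
{"name": "jog_arm", "arguments": {"claw": [87,87,60,38,38], "xyz": [[8,0,1],[13,0,1],[13,0,1],[13,0,1],[13,0,1]], "roll": [0,0,0,0,0], "force": 20}}

```text
time: 8.85
position: [0.5885, -0.2007, 0.016]
tool_rot: [0.656, 1.463, -0.651]
ft_force: [-0.8, 0.5, 0.4]
grip_width: 0.809
```

Request:
{"name": "jog_arm", "arguments": {"claw": [38,38,38,38,38], "xyz": [[0,0,0],[0,0,0],[0,0,0],[0,0,0],[0,0,0]], "roll": [0,0,0,0,0], "force": 20}}

```text
time: 9.35
position: [0.5889, -0.2006, 0.0163]
tool_rot: [0.656, 1.463, -0.65]
ft_force: [-0.2, 0.7, 2.2]
grip_width: 0.52
```

Request:
{"name": "jog_arm", "arguments": {"claw": [38,38,38], "xyz": [[0,0,0],[0,0,0],[0,0,0]], "roll": [0,0,0]}}

```text
time: 9.65
position: [0.5889, -0.2006, 0.0163]
tool_rot: [0.656, 1.463, -0.65]
ft_force: [-0.0, 1.7, 1.6]
grip_width: 0.522
```

Run:
```python
from h import *
im,P,s=snap("wrist","w5.png");stat()
t=(P-s["position"])@R.from_rotvec(s["tool_rot"]).as_matrix()*1000
k=(abs(t[...,1])<26)&(abs(t[...,2])<26)&(t[...,0]<-75)&(t[...,0]>-95); print("cap top x",np.median(t[k][:,0]),k.sum(),t[k].min(0),t[k].max(0))
```

```text
9.7 [ 0.5889 -0.2007  0.0163] F [-0.27  0.11  0.74] T [-0.063  0.04  -0.017] w 0.5231138316855293
cap top x -83.30120467157509 5317 [-85.81033427 -25.95989885 -25.77770504] [-75.01837328  25.99887221  11.32190513]
```

View pics/w5.png

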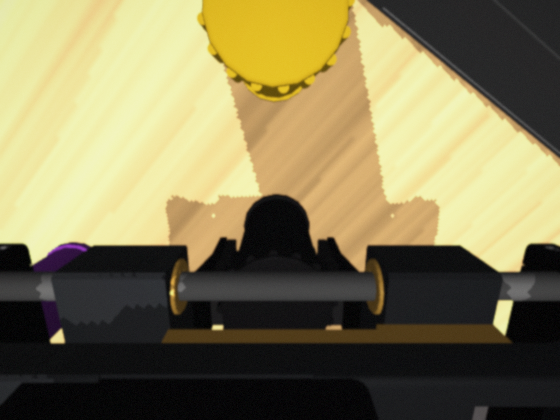

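The opening stopped at 45.4 mm, so the pads have caught the 46 mm cap and not the 42 mm body. I will open a little, go 12 mm lower and close again.

Request:
{"name": "jog_arm", "arguments": {"claw": [58,58,58,58,58], "xyz": [[0,0,0],[0,0,0],[0,0,0],[6,0,0],[13,0,0]], "roll": [0,0,0,0,0]}}

```text
time: 10.2
position: [0.5891, -0.2007, 0.003]
tool_rot: [0.657, 1.462, -0.65]
ft_force: [0.1, -0.3, -0.0]
grip_width: 0.663
```

Request:
{"name": "jog_arm", "arguments": {"claw": [38,38,38,38,38], "xyz": [[0,0,0],[0,0,0],[0,0,0],[0,0,0],[0,0,0]], "roll": [0,0,0,0,0]}}

```text
time: 10.7
position: [0.5884, -0.2004, 0.0023]
tool_rot: [0.656, 1.464, -0.651]
ft_force: [-0.5, 0.8, -4.4]
grip_width: 0.469
```

Request:
{"name": "jog_arm", "arguments": {"claw": [38,38], "xyz": [[0,0,0],[0,0,0]], "roll": [0,0]}}

```text
time: 10.9
position: [0.5878, -0.2003, 0.0018]
tool_rot: [0.656, 1.465, -0.651]
ft_force: [-0.5, 0.2, -3.9]
grip_width: 0.469
```

Request:
{"name": "jog_arm", "arguments": {"claw": [38,38,38,38,38], "xyz": [[-6,0,0],[-15,0,0],[-30,0,0],[-45,0,0],[-60,0,0]], "roll": [0,0,0,0,0]}}

```text
time: 11.4
position: [0.588, -0.2006, 0.064]
tool_rot: [0.657, 1.463, -0.65]
ft_force: [-1.0, -0.3, -4.4]
grip_width: 0.468
```

Request:
{"name": "jog_arm", "arguments": {"claw": [38,38,38,38,38], "xyz": [[0,0,0],[0,0,0],[0,0,0],[0,0,0],[0,0,0]], "roll": [0,0,0,0,0]}}

```text
time: 11.9
position: [0.5875, -0.2004, 0.0632]
tool_rot: [0.656, 1.465, -0.651]
ft_force: [-0.9, -0.5, -4.6]
grip_width: 0.468
```

```bash
cat >> h.py <<'E'
def weigh(n=10):
    F=[]
    for i in range(n): get_image("wrist"); F.append(get_state()["ft_force"])
    print("mean F",np.mean(F,0).round(3),"std",np.std(F,0).round(2))
E
python3 - <<'E'
from h import *
weigh();stat()
im,P,s=snap("scene","s5.png")
Q=P.reshape(-1,3);k=(np.hypot(Q[:,0]-.588,Q[:,1]+.2)<.04)&(Q[:,2]>.01)&(im.reshape(-1,3).max(1)<70);z=Q[k,2];print("dark z range near tube",np.sort(z)[:5],k.sum())
E
```

```text
mean F [ 0.283 -0.192 -4.797] std [0.57 0.39 0.46]
12.4 [ 0.588  -0.2006  0.064 ] F [ 1.12 -0.26 -4.93] T [-0.065  0.043 -0.   ] w 0.4701607458606048
dark z range near tube [0.06301754 0.06313481 0.06318555 0.06397841 0.06463024] 1979
```

The near tube weighs about 4.8 N (0.49 kg), so it is probably the heavy one, but the other still has to be lifted. I set this one down gently.

Request:
{"name": "jog_arm", "arguments": {"claw": [38,38,38,38,38], "xyz": [[15,0,0],[30,0,0],[45,0,0],[54,0,0],[58,0,0]], "roll": [0,0,0,0,0]}}

```text
time: 12.95
position: [0.5872, -0.2002, 0.0039]
tool_rot: [0.656, 1.466, -0.651]
ft_force: [-0.3, -0.2, -4.7]
grip_width: 0.466
```

Request:
{"name": "jog_arm", "arguments": {"claw": [38,38,38,38], "xyz": [[0,0,0],[1,0,0],[2,0,0],[3,0,0]], "roll": [0,0,0,0]}}

```text
time: 13.35
position: [0.5877, -0.2003, 0.0014]
tool_rot: [0.656, 1.465, -0.651]
ft_force: [0.4, 1.7, 4.9]
grip_width: 0.468
```

Request:
{"name": "jog_arm", "arguments": {"claw": [38,38], "xyz": [[0,0,0],[0,0,0]], "roll": [0,0]}}

```text
time: 13.55
position: [0.588, -0.2004, 0.0018]
tool_rot: [0.657, 1.464, -0.651]
ft_force: [1.3, -0.1, -5.2]
grip_width: 0.47
```

Request:
{"name": "jog_arm", "arguments": {"claw": [38,38,60,87,87], "xyz": [[1,0,0],[1.5,0,0],[1.5,0,0],[1.5,0,0],[1.5,0,0]], "roll": [0,0,0,0,0]}}

```text
time: 14.05
position: [0.5886, -0.2006, 0.0006]
tool_rot: [0.657, 1.463, -0.651]
ft_force: [0.4, 0.3, 0.3]
grip_width: 0.656
```

Request:
{"name": "jog_arm", "arguments": {"claw": [87,87,87,87,87], "xyz": [[0,0,0],[-20,0,0],[-60,0,0],[-110,0,0],[-160,0,0]], "roll": [0,0,0,0,0]}}

```text
time: 14.55
position: [0.587, -0.2007, 0.162]
tool_rot: [0.657, 1.464, -0.651]
ft_force: [0.4, 0.4, -0.1]
grip_width: 0.987
```

Request:
{"name": "jog_arm", "arguments": {"claw": [87,87], "xyz": [[-30,0,0],[-30,0,0]], "roll": [0,0]}}

```text
time: 14.75
position: [0.5898, -0.2023, 0.198]
tool_rot: [0.658, 1.453, -0.649]
ft_force: [1.0, -0.3, 0.2]
grip_width: 0.996
```

```bash
cat >> h.py <<'E'
def tops():
    im,P,s=snap("top");Q=P.reshape(-1,3)
    for n,x,y in(("near",.588,-.2),("far",.556,-.411),("yel",.5185,-.1228),("pur",.5036,-.3227)):
        k=(abs(Q[:,2]-.1)<.02)&(np.hypot(Q[:,0]-x,Q[:,1]-y)<.045);c=Q[k]
        print(n,k.sum(),(c.mean(0)).round(4) if k.any() else "")
E
python3 - <<'E'
from h import *
s=stat();tops();print(s["joint_positions"].round(2),rel([.556,-.4105,.20],-.95))
E
```

```text
14.75 [ 0.5898 -0.2023  0.198 ] F [ 0.98 -0.34  0.17] T [-0.091 -0.051 -0.039] w 0.9959422282067476
near 115 [ 0.5844 -0.1934  0.0982]
far 175 [ 0.5554 -0.4103  0.0982]
yel 170 [ 0.5172 -0.1224  0.099 ]
pur 111 [ 0.5009 -0.3291  0.0992]
[-0.3   0.29  0.72  1.55 -0.2   1.35  1.18] (array([  -5.5, -163.8,  133.7]), np.float64(6.4))
```

Request:
{"name": "jog_arm", "arguments": {"claw": [87,87,87,87,87], "xyz": [[-5,-35,29],[-5,-70,57],[-5,-105,86],[-5,-140,114],[-5,-164,134]], "roll": [2,4,6.4,6.4,6.4]}}

```text
time: 15.3
position: [0.5536, -0.414, 0.1975]
tool_rot: [0.745, 1.431, -0.739]
ft_force: [-1.0, -0.9, 0.5]
grip_width: 1.002
```

Request:
{"name": "jog_arm", "arguments": {"claw": [87,87], "xyz": [[0,0,0],[0,0,0]], "roll": [0,0]}}

```text
time: 15.5
position: [0.552, -0.4146, 0.1953]
tool_rot: [0.748, 1.434, -0.742]
ft_force: [0.9, 0.9, -0.4]
grip_width: 1.001
```

Run:
```python
from h import *
im,P,s=snap("wrist");A=P.reshape(-1,3); k=(abs(A[:,2]-.1)<.006)&(np.hypot(A[:,0]-.556,A[:,1]+.4105)<.04); c=A[k]
m=(c.min(0)/2+c.max(0)/2);print("tube top",k.sum(),c.mean(0).round(4),m.round(4),np.ptp(c,axis=0).round(3))
stat();print(rel([.5555,-.4105,.002],-.95))
```

```text
tube top 1849 [ 0.5542 -0.4116  0.0997] [ 0.5548 -0.4123  0.0982] [0.049 0.048 0.008]
15.55 [ 0.5534 -0.4129  0.1957] F [ 0.66 -0.49 -0.22] T [ 0.021 -0.081 -0.024] w 0.9999088810536375
(array([193.7,   1.8,  -1.3]), np.float64(-0.2))
```

Request:
{"name": "jog_arm", "arguments": {"claw": [87,87,87,87,87], "xyz": [[40,2,0],[80,2,0],[120,2,0],[155,2,0],[180,2,0]], "roll": [0,0,0,0,0]}}

```text
time: 16.05
position: [0.5568, -0.4071, 0.0123]
tool_rot: [0.746, 1.439, -0.734]
ft_force: [1.2, 0.4, 0.1]
grip_width: 1.001
```

Run:
```python
from h import *
stat();print(rel([.555,-.411,.003],-.95))
```

```text
16.05 [ 0.5568 -0.4071  0.0123] F [1.22 0.36 0.1 ] T [-0.093  0.064  0.029] w 1.00130384087627
(array([ 9.3, -3.8,  2.1]), np.float64(0.0))
```

Request:
{"name": "jog_arm", "arguments": {"claw": [87,87,60,38,38], "xyz": [[5,-3,2],[9,-3,2],[9,-3,2],[9,-3,2],[9,-3,2]], "roll": [0,0,0,0,0]}}

```text
time: 16.55
position: [0.5565, -0.4111, 0.0049]
tool_rot: [0.746, 1.436, -0.734]
ft_force: [-0.3, 0.5, 0.6]
grip_width: 0.812
```

Request:
{"name": "jog_arm", "arguments": {"claw": [38,38,38,38,38], "xyz": [[0,0,0],[0,0,0],[0,0,0],[0,0,0],[0,0,0]], "roll": [0,0,0,0,0]}}

```text
time: 17.05
position: [0.5566, -0.4113, 0.0052]
tool_rot: [0.746, 1.435, -0.734]
ft_force: [-1.2, 0.2, 1.3]
grip_width: 0.516
```

Request:
{"name": "jog_arm", "arguments": {"claw": [38,38,38], "xyz": [[0,0,0],[0,0,0],[0,0,0]], "roll": [0,0,0]}}

```text
time: 17.35
position: [0.5566, -0.4113, 0.0052]
tool_rot: [0.746, 1.435, -0.734]
ft_force: [0.6, -0.5, 1.5]
grip_width: 0.515
```

Caught on the cap edge again (0.515). I reopen and go 7 mm lower.

Request:
{"name": "jog_arm", "arguments": {"claw": [58,58,58,58,58], "xyz": [[0,0,0],[0,0,0],[0,0,0],[4,0,0],[8,0,0]], "roll": [0,0,0,0,0]}}

```text
time: 17.85
position: [0.5567, -0.4112, -0.0031]
tool_rot: [0.746, 1.435, -0.734]
ft_force: [-0.5, -0.5, 0.4]
grip_width: 0.664
```

Request:
{"name": "jog_arm", "arguments": {"claw": [38,38,38,38,38], "xyz": [[0,0,0],[0,0,0],[0,0,0],[0,0,0],[0,0,0]], "roll": [0,0,0,0,0]}}

```text
time: 18.35
position: [0.5565, -0.4115, -0.0031]
tool_rot: [0.745, 1.435, -0.734]
ft_force: [-0.5, -1.1, -0.1]
grip_width: 0.48
```

Request:
{"name": "jog_arm", "arguments": {"claw": [38,38], "xyz": [[0,0,0],[0,0,0]], "roll": [0,0]}}

```text
time: 18.55
position: [0.5565, -0.4115, -0.003]
tool_rot: [0.745, 1.435, -0.734]
ft_force: [-0.4, 0.8, -0.2]
grip_width: 0.484
```

That is a clean 42 mm body grip. Lift.

Request:
{"name": "jog_arm", "arguments": {"claw": [38,38,38,38,38], "xyz": [[-6,0,0],[-15,0,0],[-30,0,0],[-45,0,0],[-60,0,0]], "roll": [0,0,0,0,0]}}

```text
time: 19.05
position: [0.5563, -0.4121, 0.059]
tool_rot: [0.745, 1.434, -0.735]
ft_force: [-0.2, -0.7, -1.9]
grip_width: 0.482
```

Request:
{"name": "jog_arm", "arguments": {"claw": [38,38,38], "xyz": [[0,0,0],[0,0,0],[0,0,0]], "roll": [0,0,0]}}

```text
time: 19.35
position: [0.5561, -0.4116, 0.0585]
tool_rot: [0.746, 1.435, -0.734]
ft_force: [0.4, 0.3, -1.8]
grip_width: 0.482
```

Run:
```python
from h import *
weigh();stat()
im,P,s=snap("scene")
Q=P.reshape(-1,3);k=(np.hypot(Q[:,0]-.556,Q[:,1]+.411)<.04)&(Q[:,2]>.01)&(im.reshape(-1,3).max(1)<70);print("lowest dark z",np.sort(Q[k,2])[:4],k.sum())
```

```text
mean F [-0.132 -0.213 -2.177] std [0.47 0.46 0.79]
19.85 [ 0.5563 -0.412   0.0589] F [ 0.6  -0.58 -0.82] T [-0.028  0.06  -0.04 ] w 0.4801012662676625
lowest dark z [0.06050941 0.06275613 0.06285378 0.06300578] 1750
```

The far tube weighs 2.2 N against 4.8 N, so the near one is the heavy one. I stand the far one back gently.

Request:
{"name": "jog_arm", "arguments": {"claw": [38,38,38,38,38], "xyz": [[15,0,0],[30,0,0],[45,0,0],[54,0,0],[58,0,0]], "roll": [0,0,0,0,0]}}

```text
time: 20.4
position: [0.5558, -0.4111, -0.0013]
tool_rot: [0.746, 1.437, -0.735]
ft_force: [-0.6, 0.7, -1.9]
grip_width: 0.479
```

Request:
{"name": "jog_arm", "arguments": {"claw": [38,38,38,38,38], "xyz": [[0,0,0],[1,0,0],[2,0,0],[3,0,0],[3,0,0]], "roll": [0,0,0,0,0]}}

```text
time: 20.9
position: [0.5563, -0.4115, -0.0031]
tool_rot: [0.746, 1.436, -0.735]
ft_force: [-0.5, 2.0, 3.1]
grip_width: 0.481
```

Request:
{"name": "jog_arm", "arguments": {"claw": [50,70,87,87,87], "xyz": [[0.3,0,0],[0.3,0,0],[0.3,0,0],[0.3,0,0],[0.3,0,0]], "roll": [0,0,0,0,0]}}

```text
time: 21.4
position: [0.5563, -0.4115, -0.0035]
tool_rot: [0.746, 1.436, -0.735]
ft_force: [-0.4, -0.3, 0.6]
grip_width: 0.85
```

Request:
{"name": "jog_arm", "arguments": {"claw": [87,87,87,87,87], "xyz": [[0,0,0],[-20,0,0],[-60,0,0],[-110,0,0],[-160,0,0]], "roll": [0,0,0,0,0]}}

```text
time: 21.9
position: [0.5546, -0.4118, 0.1577]
tool_rot: [0.746, 1.437, -0.735]
ft_force: [1.0, -1.0, 0.2]
grip_width: 0.995
```

Request:
{"name": "jog_arm", "arguments": {"claw": [87,87], "xyz": [[-35,0,0],[-35,0,0]], "roll": [0,0]}}

```text
time: 22.1
position: [0.5565, -0.4148, 0.1998]
tool_rot: [0.744, 1.426, -0.735]
ft_force: [0.8, -1.1, 0.2]
grip_width: 1.003
```

Run:
```python
from h import *
tops();s=stat();print(rel([.588,-.2005,.2],-.84))
```

```text
near 172 [ 0.5869 -0.1993  0.0983]
far 179 [ 0.5559 -0.4097  0.0982]
yel 170 [ 0.5171 -0.1226  0.0988]
pur 177 [ 0.5038 -0.3221  0.0987]
22.15 [ 0.5555 -0.4135  0.1963] F [-0.12 -0.16 -0.74] T [-0.042  0.078 -0.017] w 1.0009227032439938
(array([  -3.1,  150.4, -154.4]), np.float64(-6.3))
```

Request:
{"name": "jog_arm", "arguments": {"claw": [87,87,87,87,87], "xyz": [[-3,33,-34],[-3,66,-68],[-3,99,-102],[-3,132,-136],[-3,150,-154]], "roll": [-2,-4,-6.3,-6.3,-6.3]}}

```text
time: 22.65
position: [0.5883, -0.1946, 0.1979]
tool_rot: [0.657, 1.464, -0.645]
ft_force: [-0.7, -0.3, -0.4]
grip_width: 1.002
```

Request:
{"name": "jog_arm", "arguments": {"claw": [87,87], "xyz": [[0,0,0],[0,0,0]], "roll": [0,0]}}

```text
time: 22.85
position: [0.5878, -0.1934, 0.1963]
tool_rot: [0.655, 1.467, -0.644]
ft_force: [-0.8, -0.8, 0.5]
grip_width: 0.999
```

Run:
```python
from h import *
im,P,s=snap("wrist");A=P.reshape(-1,3); k=(abs(A[:,2]-.1)<.006)&(np.hypot(A[:,0]-.587,A[:,1]+.2)<.04); c=A[k]
m=(c.min(0)/2+c.max(0)/2);print("tube top",k.sum(),c.mean(0).round(4),m.round(4),np.ptp(c,axis=0).round(3))
stat();print(rel([.5874,-.2,-.003],-.84))
```

```text
tube top 1828 [ 0.5861 -0.1995  0.0997] [ 0.5867 -0.2002  0.0981] [0.049 0.049 0.008]
22.9 [ 0.5874 -0.1955  0.1968] F [-0.66 -0.14  0.11] T [-0.072  0.024 -0.01 ] w 1.0032295298628966
(array([199.8,  -4.6,   2.8]), np.float64(0.3))
```

Request:
{"name": "jog_arm", "arguments": {"claw": [87,87,87,87,87], "xyz": [[40,-4,3],[80,-4,3],[120,-4,3],[155,-4,3],[180,-4,3]], "roll": [0,0,0,0,0]}}

```text
time: 23.4
position: [0.5852, -0.2027, 0.0139]
tool_rot: [0.658, 1.467, -0.652]
ft_force: [-0.2, -0.1, -0.4]
grip_width: 1.004
```

Run:
```python
from h import *
stat();print(rel([.587,-.2002,-.004],-.84))
```

```text
23.4 [ 0.5852 -0.2027  0.0139] F [-0.18 -0.07 -0.36] T [-0.094 -0.025 -0.02 ] w 1.0039023022267985
(array([17.9,  3. , -0.7]), np.float64(0.1))
```

Request:
{"name": "jog_arm", "arguments": {"claw": [87,87,60,38,38], "xyz": [[9,2,0],[18,3,0],[18,3,0],[18,3,0],[18,3,0]], "roll": [0,0,0,0,0], "force": 25}}

```text
time: 23.9
position: [0.5885, -0.2012, -0.0027]
tool_rot: [0.659, 1.465, -0.652]
ft_force: [-0.0, 0.6, -0.5]
grip_width: 0.812
```

Request:
{"name": "jog_arm", "arguments": {"claw": [38,38,38,38,38], "xyz": [[0,0,0],[0,0,0],[0,0,0],[0,0,0],[0,0,0]], "roll": [0,0,0,0,0]}}

```text
time: 24.4
position: [0.5888, -0.2009, -0.0025]
tool_rot: [0.659, 1.464, -0.651]
ft_force: [0.7, 1.1, 1.8]
grip_width: 0.471
```

Request:
{"name": "jog_arm", "arguments": {"claw": [38,38,38], "xyz": [[0,0,0],[0,0,0],[0,0,0]], "roll": [0,0,0]}}

```text
time: 24.7
position: [0.5888, -0.2009, -0.0025]
tool_rot: [0.659, 1.464, -0.651]
ft_force: [-0.4, 0.5, 1.0]
grip_width: 0.47
```

Request:
{"name": "jog_arm", "arguments": {"claw": [38,38,38,38,38], "xyz": [[-6,0,0],[-25,0,0],[-55,0,0],[-85,0,0],[-115,0,0]], "roll": [0,0,0,0,0]}}

```text
time: 25.2
position: [0.5868, -0.201, 0.1127]
tool_rot: [0.659, 1.467, -0.652]
ft_force: [0.5, 0.1, -4.0]
grip_width: 0.466
```

Request:
{"name": "jog_arm", "arguments": {"claw": [38,38,38,38,38], "xyz": [[-25,0,0],[-45,0,0],[-60,0,0],[-68,0,0],[-68,0,0]], "roll": [0,0,0,0,0]}}

```text
time: 25.7
position: [0.5867, -0.2014, 0.1812]
tool_rot: [0.659, 1.466, -0.652]
ft_force: [-0.1, -0.2, -4.9]
grip_width: 0.469
```

Run:
```python
from h import *
weigh(6);s=stat();print(rel([.596,.1065,.1815],-.2),s["joint_positions"].round(2));tops()
```

```text
mean F [-0.221 -0.143 -4.777] std [0.23 0.62 0.73]
26.0 [ 0.586  -0.201   0.1796] F [-0.26 -1.05 -3.62] T [-0.049  0.017 -0.026] w 0.46837828855374214
(array([  -1. ,  212.8, -222.1]), np.float64(-36.6)) [-0.3   0.31  0.74  1.58 -0.22  1.34  1.19]
near 0 
far 178 [ 0.5559 -0.41    0.0979]
yel 170 [ 0.5172 -0.1225  0.0984]
pur 141 [ 0.5022 -0.326   0.0994]
```

Request:
{"name": "jog_arm", "arguments": {"claw": [38,38,38,38,38], "xyz": [[-2,12,-13],[-2,34,-36],[-2,58,-60],[-2,82,-85],[-2,106,-110]], "roll": [-2,-6,-10,-14,-18]}}

```text
time: 26.55
position: [0.5912, -0.0457, 0.1823]
tool_rot: [0.411, 1.53, -0.405]
ft_force: [-0.1, -0.1, -4.3]
grip_width: 0.466
```

Run:
```python
from h import *
s=stat();print(rel([.596,.1065,.1815],-.2))
```

```text
26.55 [ 0.5912 -0.0457  0.1823] F [-0.08 -0.1  -4.28] T [-0.03  -0.029 -0.   ] w 0.4661992015668991
(array([  1.3, 134.4, -71.5]), np.float64(-18.4))
```

Request:
{"name": "jog_arm", "arguments": {"claw": [38,38,38,38,38], "xyz": [[1,30,-16],[1,58,-31],[1,85,-45],[1,108,-57],[1,122,-65]], "roll": [-4,-8,-12,-16,-18.4]}}

```text
time: 27.05
position: [0.5953, 0.0962, 0.1816]
tool_rot: [0.154, 1.564, -0.147]
ft_force: [-0.9, -0.0, -4.7]
grip_width: 0.47
```

Run:
```python
from h import *
s=stat();print(rel([.596,.1065,.1815],-.2))
```

```text
27.05 [0.5953 0.0962 0.1816] F [-0.86 -0.04 -4.7 ] T [ 0.126  0.026 -0.029] w 0.4700315542412348
(array([ 0.2, 10.3, -1.3]), np.float64(0.4))
```

Request:
{"name": "jog_arm", "arguments": {"claw": [38,38,38,38,38], "xyz": [[0,6,-1],[0,9,-1],[0,10,-1],[0,10,-1],[0,10,-1]], "roll": [0,0,0,0,0]}}

```text
time: 27.55
position: [0.5964, 0.1046, 0.1818]
tool_rot: [0.156, 1.563, -0.15]
ft_force: [0.7, -0.1, -4.1]
grip_width: 0.47
```

Run:
```python
from h import *
weigh(5);s=stat();print(rel([.596,.1065,.1815],-.2),s["qd"].round(3))
tops()
im,P,s=snap("scene","s9.png");cv2.imwrite("pics/s9c.png",cv2.resize(im[60:300,110:430],None,fx=2.4,fy=2.4)[:,:,::-1])
A=P[...,:2]@XD;B=P[...,:2]@YD;Z=P[...,2]
k=(A>.58)&(A<.7)&(abs(B-.022)<.14)&(Z<.13)&(Z>.06);f=np.polyfit(A[k],Z[k],1);print("lid",f)
q=P[(np.hypot(P[...,0]-.596,P[...,1]-.1065)<.035)&(Z>.13)&(Z<.26)]
for z in np.arange(.14,.28,.01):
    w=abs(q[:,2]-z)<.005
    if w.any(): print(z.round(2),w.sum(),q[w].min(0).round(3)[:2],q[w].max(0).round(3)[:2])
```

```text
mean F [-0.233  0.307 -5.161] std [0.6  0.33 0.45]
27.8 [0.5962 0.1058 0.1817] F [ 0.88  0.78 -5.24] T [-0.049 -0.033  0.02 ] w 0.4721630528787259
(array([ 0.2,  0.6, -0.4]), np.float64(0.4)) [-0.003  0.001 -0.002  0.001  0.001  0.001  0.   ]
near 0 
far 180 [ 0.556  -0.4098  0.098 ]
yel 170 [ 0.5169 -0.1226  0.0983]
pur 175 [ 0.5038 -0.3221  0.0983]
lid [0.00118663 0.09221588]
0.18 6 [0.604 0.093] [0.616 0.126]
0.19 48 [0.588 0.086] [0.619 0.128]
0.2 38 [0.595 0.09 ] [0.617 0.128]
0.21 43 [0.593 0.078] [0.617 0.132]
0.22 70 [0.591 0.078] [0.615 0.137]
0.23 60 [0.593 0.078] [0.616 0.136]
0.24 63 [0.592 0.075] [0.615 0.139]
0.25 69 [0.597 0.072] [0.617 0.139]
0.26 41 [0.59  0.072] [0.617 0.137]
```

View pics/s9c.png

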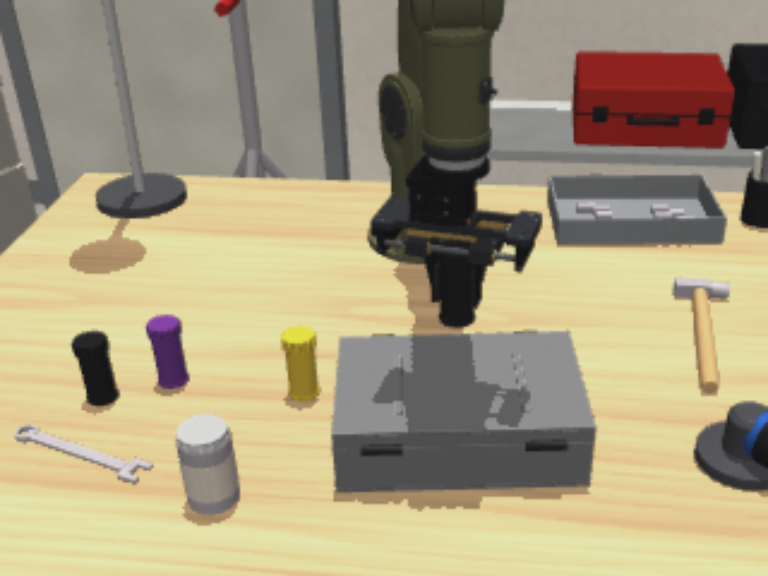

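The picture shows the tube upright at (457,300) over the middle of the shut case, the lighter tube standing at (97,368), and everything else undisturbed. I hand the job in.

Run:
```python
from h import *
s=stat();print(abs(s["qd"]).max()); print(order.close_job())
```

```text
27.9 [0.5962 0.106  0.1817] F [-0.78  0.23 -3.8 ] T [-0.014  0.006  0.019] w 0.4679418553038495
0.002266436288628953
the job is handed in; nothing more can be done
None
```

The job is handed in at 27.9 s of the 72 s allowed, with the arm still holding the heavier tube upright over the shut case.

- **Lid:** I pressed it past the catches. It last measured within about 0.002 rad of shut.
- **Tubes:** The near one weighs about 4.8 N and the far one about 2.2 N, so the near one holds the steel drift. The far one stands upright again, within about 1 mm of where it was.
- **Hold:** The heavier tube's bottom is about 90 mm above the middle of the lid, and no joint moves faster than 0.003 rad/s. The purple and yellow look-alikes measured unmoved. The tin, spanner and hammer looked undisturbed in the last picture, and so did the part of the grinder it shows.

**Checks that disagreed:**
- The visible fingertips end about 29 mm short of the reported TCP. My first lid press therefore stopped at about 0.12 rad, and I allowed for the offset afterwards.
- On the first close, each tube was caught on its 46 mm cap. I let go and gripped lower, on the body.
- The heavier tube's grip reads 41 mm rather than 42 mm, but it held without slipping.

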